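# Set the notched end stop of a strap drill jig and butt the strap against it

### The arm

A 7-joint arm with a two-finger parallel gripper is mounted at the origin on a cart in front of the work surface, level with it; the furniture and walls round the work are solid. World frame = base frame: x ahead of the robot, y to its left, z up, the work surface at z = 0. Lengths are in m, angles in rad, forces in N, time in s.
With the tool pointing down it reaches from about 0.4 to 0.85 m from the base axis. Payload 6.9 kg.
Tool frame: the origin (TCP) lies midway between the tips of the shut fingers; the grasp point (between the pads) lies 19 mm behind it (robot.hold_point_z is the distance from the TCP to the grasp point, in m); z points along the fingers, y is the line along which they close (so a half turn about z gives the same grasp; the last joint's range is limited). The gripper opens to 85 mm and grips with 20 to 120 N. Pads are 22 mm wide; open, the fingers measure 114 mm over their backs; the gripper's body (76 mm by 85 mm) begins 54 mm behind the grasp point. The pads swing forward as they close: fully open they stand 13 mm farther back than shut.
Start: joints at [-1.228, 0.507, -0.238, 1.5, 0.126, 1.149, -0.155], TCP at [0.147, 0.608, 0.231] pointing down, gripper open.
Joint ranges: [-3.08, 3.08], [-0.24, 2.05], [-1.43, 1.35], [0, 2.5], [-1.52, 4.66], [0.17, 1.96], [-2.89, 2.89]. Speed limits (rad/s): [2.39, 2.39, 3.14, 3.14, 3.14, 3.14, 3.14].

### API

Orientations are given as a unit quaternion [w, x, y, z].
In Python, from cell import robot gives the robot as it stands.
- The arm moves only by the shell command python3 -m pendant 'ROWS' [FORCE]. ROWS is JSON, a list that holds one entry, the list of rows, each a list of 5 numbers: the closure, from 0 (fully open) to 1 (shut), then the shift along the tool's x, y, z in mm, then the turn about the tool's z in degrees. A call has 1 to 10 rows; each row is the pose to reach, as a shift and turn from the pose commanded when the call began, along the tool's axes at that moment; what a row does not reach only later rows make up. A row lasts 1/12 s, in which the tool goes at most 41.7 mm and 7.16 degrees, less where a joint would pass 70% of its speed; a pose out of reach is approached as far as the arm can. A call with a gripper value outside its range is refused whole. The fingers move at their own pace and stop on an object; FORCE is the grip in N (left out, the last holds). Time passes only in rows, so rows that repeat a pose let the fingers close. It gives the time, the measured TCP pose, the force, the opening and the grip force at its end, in the units of the state.
- robot.get_state(): the state, without advancing time (a new reading comes with each control period).
- robot.read_camera(name): name is "scene" or "side" or "wrist"; returns the picture (420x560x3 uint8, red, green, blue); there is no depth.
- robot.camera_params(name): a dict with "K" (3x3 intrinsics, pixels), "world_from_camera" (4x4, takes a point from camera to world coordinates). Camera axes: x right, y down, z forward; pixel columns grow to the right and rows downward; lengths in m; the calibration is good to about 2 mm. A picture is of the moment at which its call begins: read the wrist's pose just before it. camera_params takes no time and is no camera call; for the wrist camera it gives the pose at the moment of the call.
- robot.sign_off(): hands the job in; it is judged then, once.
The state is a dict: "time_s": time; "joints": joint angles; "qvel": joint speeds; "tau": joint torques, N m; "eef_pos": TCP position; "orientation": TCP orientation; "ft_force": force on the tool from outside, world axes, zero at the start; "torque": the same for the moment, N m; "grip_width": finger opening in m; "finger_force": force on a finger pad.
Only numpy, scipy, OpenCV 4.12 (cv2) and the standard library are available. Lean on these libraries where they do the work, as an engineer would, in place of code of your own. Each camera call takes 0.05 s, during which the arm holds its last target. There are 200 camera calls.

### The job

Set the drill jig for today's bell straps: lift the end stop by its black knob out of the notch it sits in, move it along its slot and let it drop fully into the notch marked by the red clip. Then slide the steel strap lying in the jig along the bed until its end butts against the stop, and leave it lying so. Do not disturb the things lying round the jig.

Things in the scene. Friction and masses are not known exactly. Their poses are not given: they have to be found in the camera images.
- jig: drill jig, fixed, dark base plate 344 x 88 mm; origin mid underside, on the worktop; x along the bed from the stop end to the strap end, y across, z up. Bed: flat steel strip 34 mm wide, its top 14 mm above the worktop, x = -0.166 to 0.166. Two guide bars, 7 mm high, 33 mm apart, at x = -0.029 to 0.034; beyond them the bed is open at the sides.
- slot (a point): bed level on the centre line at the middle notch. Cheek plates 34 mm apart inside, 6 mm thick, 36 mm high above the bed, at jig x = -0.166 to -0.032, have a long slot; its lower edge has five notches 22 mm apart (jig x = -0.141, -0.119, -0.097, -0.075, -0.053), 10 mm wide, 12 mm deep, with 45 degree lead-ins of 4 mm at the mouth.
- bush (a point): top of the drill bush on its bridge over the bed, 30 mm above the bed; the bridge is 26 mm long (jig x = -0.026 to 0), 60 mm wide across, with 14 mm free under it for the strap.
- stop: sliding stop, 0.3 kg, captive in the slot: dark steel block 32 mm wide, 30 mm high, standing on the bed between the cheeks; an 8 mm cross pin lies in a notch of both cheeks with 1 mm of play each way. Origin at bed height below the pin, axes as the jig's. It must rise 12 mm for the pin to clear the teeth, can rise 15 mm at most, and then slides freely along x.
- stop_knob (a point): centre of the stop's black knob: an upright cylinder 28 mm in diameter, 26 mm high, on an 11 mm stem; 69 mm above the stop's foot and 3 mm towards -x of its origin. While the stop is in a notch the knob's underside is 20 mm above the cheeks.
- stop_face (a point): the flat bright face of the stop that the strap butts against, 15 mm towards +x of the stop's origin and 5 mm above its foot; axes as the stop's.
- red_clip: the red clip, fixed on the near cheek (the jig's -y side) beside the wanted notch; 14 mm wide, its tab reaches 24 mm out, top 39 mm above the bed. Its origin is not in the clip but on the bed's centre line at that notch, at bed height, axes as the jig's: where the stop's origin must come. Three like white clips mark other notches.
- strap: the strap blank, a loose flat steel bar 170 x 30 x 10 mm, about 0.4 kg (under 4 N slide it), lying on the bed with its front end under the bridge; origin in the middle of its underside, x along its length, away from the stop.
- strap_front (a point): middle of the strap's front end face (towards the stop), half way up its thickness.
- strap_tail (a point): middle of the strap's tail end face (away from the stop), half way up its thickness; always beyond the guide bars and free at the sides.
- bell_i: upright copper-coloured cow bell with a strap loop, 52 x 87 x 89 mm, behind the jig on the left; origin under its centre. A bystander.
- wood_block: hardwood block, 46 x 76 x 38 mm, lying in front of the jig; origin under its centre. A bystander.
- soapstone: flat stick of white marking chalk, 70 x 12 x 5 mm, lying in front of the jig on the right; origin under its centre. A bystander.
- driver_yel: screwdriver with a yellow handle, 194 x 27 x 28 mm, behind the jig; origin under its centre. A bystander.
There are look-alikes about, which are no part of the job. There is more than one size of the stop; the job needs the smaller.

How it is judged:
By the outcome, as a careful person would: the job done as asked, in the order asked, and still so for the second after the job is handed in, with the robot touching nothing.
It also fails if it takes over 48 s, if anything falls off the work surface, if the arm or the gripper's body presses on something with over 40 N, if the wrist force passes 120 N, or if a joint passes its speed limit or range.

## Working session

There is one attempt and no reset: what is moved stays moved. The work goes in short steps, Python scripts to look and compute and a shell command to move; the robot and the scene stay as the last step left them, time stands still between calls to the robot, and variables do not carry over. Pictures are saved under pics/ and viewed, at most 10 in all, crops included, and the job is handed in when it is done.

```bash
mkdir -p pics; ls; python3 - <<'E'
from cell import robot
import cv2,numpy as np
np.set_printoptions(precision=4,suppress=True)
for n in("scene","side"):
    p=robot.camera_params(n);im=robot.read_camera(n)
    cv2.imwrite(f"pics/{n}0.png",im[:,:,::-1]);print(n,np.array(p["K"]),np.array(p["world_from_camera"]))
s=robot.get_state();print(s["time_s"],s["eef_pos"],s["orientation"],s["grip_width"],s["ft_force"],robot.hold_point_z)
E
```

```text
pics
scene [[423.4393   0.     276.5938]
 [  0.     423.4393 208.0191]
 [  0.       0.       1.    ]] [[-0.863  -0.3242  0.3874  0.2129]
 [-0.5051  0.5705 -0.6476  0.5568]
 [-0.011  -0.7546 -0.6561  0.6477]
 [ 0.      0.      0.      1.    ]]
side [[398.462    0.     279.7751]
 [  0.     398.462  207.9888]
 [  0.       0.       1.    ]] [[ 0.8252 -0.2939  0.4824  0.1325]
 [-0.5649 -0.4342  0.7017 -0.5886]
 [ 0.0032 -0.8516 -0.5243  0.5554]
 [ 0.      0.      0.      1.    ]]
0.1 [0.1466 0.6071 0.2305] [-0.0001  0.1181  0.993  -0.0008] 0.08543300393380654 [-0.1498 -0.5681 -0.3715] 0.0187
```

View pics/scene0.png

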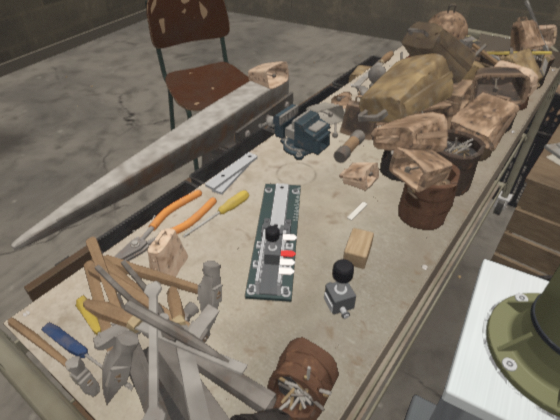

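View pics/side0.png

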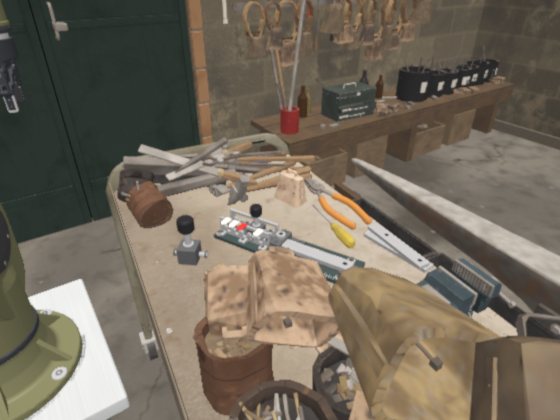

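The scene view shows the jig at about (245-300, 183-300). The knob is at (272, 233) and the red clip at (288, 254), with a bigger loose decoy stop at (342, 285). The side view shows the knob at (256, 211) and the jig running towards (360, 270). I'll zoom in on both.

```bash
python3 - <<'E'
import cv2,numpy as np
a=cv2.imread("pics/scene0.png")[175:310,225:325];b=cv2.imread("pics/side0.png")[190:290,205:375]
a=cv2.resize(a,None,fx=4,fy=4,interpolation=cv2.INTER_CUBIC);b=cv2.resize(b,(400,235),interpolation=cv2.INTER_CUBIC)
c=np.zeros((540,800,3),np.uint8);c[:540,:400]=a;c[:235,400:]=b;cv2.imwrite("pics/zoom.png",c)
E
```

```text
(no output)
```

View pics/zoom.png

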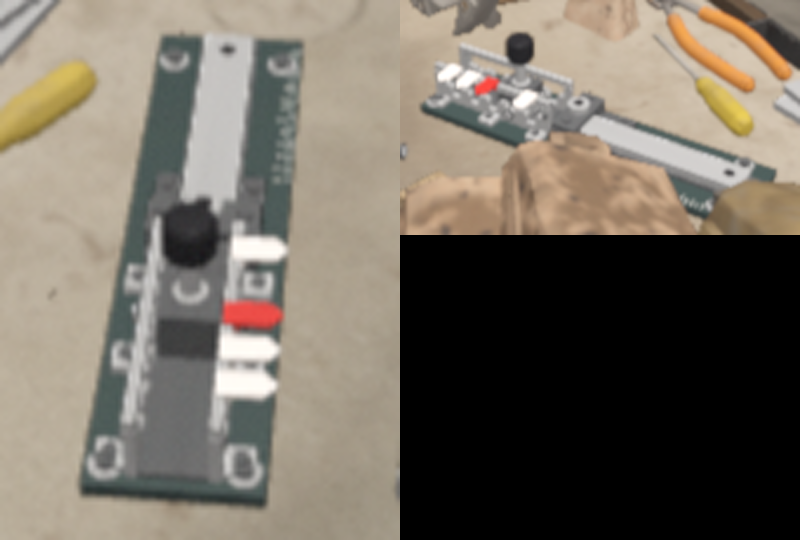

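The zoom shows the base-plate corners at scene pixels of about (265.5,184), (301,185), (246,297) and (291.5,299). The clips run, from the strap end, white, gap, red, white, white. Next I compute positions.

```bash
cat > h.py <<'E'
import cv2,numpy as np
from cell import robot
np.set_printoptions(precision=4,suppress=True)
def ray(n,uv,P=None):
    p=P or robot.camera_params(n);T=np.array(p["world_from_camera"])
    d=T[:3,:3]@np.linalg.inv(np.array(p["K"]))@np.array([*uv,1.]);return T[:3,3],d/np.linalg.norm(d)
def plane(n,uv,z,P=None):
    o,d=ray(n,uv,P);return o+d*(z-o[2])/d[2]
def tri(a,b):
    A=np.zeros((3,3));B=np.zeros(3)
    for o,d in(a,b):
        M=np.eye(3)-np.outer(d,d);A+=M;B+=M@o
    return np.linalg.solve(A,B)
def blobs(m,lo=8):
    n,l,s,c=cv2.connectedComponentsWithStats(m.astype(np.uint8))
    return [(s[i,4],c[i].round(1),s[i,:4]) for i in range(1,n) if s[i,4]>=lo]
def yaw(q):
    w,x,y,z=q;return np.array([1-2*(y*y+z*z),2*(x*y+w*z),2*(x*z-w*y)]),np.array([2*(x*y-w*z),1-2*(x*x+z*z),2*(y*z+w*x)])
E
python3 - <<'E'
from h import *
im={n:cv2.imread(f"pics/{n}0.png").astype(int) for n in("scene","side")}
roi={"scene":(240,180,305,302),"side":(210,195,372,285)}
for n in im:
    x0,y0,x1,y1=roi[n];c=im[n][y0:y1,x0:x1];b,g,r=c[...,0],c[...,1],c[...,2]
    for k,m in(("red",(r>150)&(g<110)&(b<110)),("white",(c.min(2)>225)),("black",(c.max(2)<50))):
        print(n,k,[(a,(ce+[x0,y0]),bb) for a,ce,bb in blobs(m,12)])
    if n=="scene":
        m=((g-r>8)&(r<90)).astype(np.uint8);m=cv2.morphologyEx(m,cv2.MORPH_CLOSE,np.ones((5,5)))
        pts=np.argwhere(m)[:,::-1];h=cv2.convexHull(pts.astype(np.int32));q=cv2.approxPolyDP(h,4,True).reshape(-1,2)+[x0,y0];print("quad",q)
C=[plane("scene",u,.009) for u in((265.5,184.25),(300.75,185.25),(291.5,298),(245.75,296))]
C=np.array(C);print(C,np.linalg.norm(C-np.roll(C,-1,0),axis=1),C.mean(0))
E
```

```text
scene red [(np.int32(89), array([287.7, 253.2]), array([40, 70, 16,  7], dtype=int32))]
scene white [(np.int32(48), array([288.5, 236.5]), array([43, 55, 13,  4], dtype=int32)), (np.int32(56), array([285.7, 261.4]), array([40, 79, 14,  5], dtype=int32)), (np.int32(69), array([285.4, 270.1]), array([39, 88, 15,  6], dtype=int32))]
scene black [(np.int32(103), array([272.1, 236. ]), array([26, 50, 14, 12], dtype=int32))]
quad [[299 186]
 [290 301]
 [247 297]
 [266 185]]
side red [(np.int32(12), array([362.5, 209.5]), array([147,   9,  12,  12], dtype=int32)), (np.int32(47), array([241.4, 226.4]), array([26, 28, 11,  8], dtype=int32))]
side white [(np.int32(38), array([225.4, 220.4]), array([11, 22, 10,  7], dtype=int32)), (np.int32(39), array([233.3, 223.3]), array([19, 25, 10,  7], dtype=int32)), (np.int32(42), array([257.5, 231.8]), array([43, 34, 10,  7], dtype=int32))]
side black [(np.int32(47), array([364.7, 205.9]), array([151,   6,   9,  10], dtype=int32)), (np.int32(56), array([255.5, 212.6]), array([41, 14, 10,  8], dtype=int32))]
[[ 0.6587 -0.1371  0.009 ]
 [ 0.5814 -0.1762  0.009 ]
 [ 0.4381  0.1313  0.009 ]
 [ 0.514   0.1696  0.009 ]] [0.0866 0.3392 0.085  0.339 ] [ 0.548  -0.0031  0.009 ]
```

```bash
python3 - <<'E'
from h import *
ex=np.array([.144,-.307,0]);ex/=np.linalg.norm(ex);ey=np.array([-ex[1],ex[0],0]);O=np.array([.548,-.0031,0])
J=lambda p:np.array([(p-O)@ex,(p-O)@ey,p[2]])
for n,roi in(("scene",(258,218,285,245)),("side",(245,200,268,220))):
    im=cv2.imread(f"pics/{n}0.png");x0,y0,x1,y1=roi
    m=im[y0:y1,x0:x1].max(2)<75;print(n,[(a,ce+[x0,y0],bb) for a,ce,bb in blobs(m,20)])
ku=(272.2,234);ks=(256,211.2)
print("knob",tri(ray("scene",ku),ray("side",ks)),plane("scene",ku,.083),plane("side",ks,.083),J(plane("scene",ku,.083)),J(plane("side",ks,.083)))
for u,s in(((287.7,253.2),(241.4,226.4)),((288.5,236.5),(257.5,231.8)),((285.7,261.4),(233.3,223.3)),((285.4,270.1),(225.4,220.4))):
    p=tri(ray("scene",u),ray("side",s));print("clip",p,J(p))
E
```

```text
scene [(np.int32(196), array([272.2, 233.4]), array([ 8,  7, 16, 17], dtype=int32))]
side [(np.int32(108), array([255.5, 210.5]), array([ 6,  5, 10, 12], dtype=int32))]
knob [0.5174 0.0658 0.0802] [0.5155 0.0684 0.083 ] [0.5155 0.0621 0.083 ] [-0.0785  0.001   0.083 ] [-0.0728 -0.0017  0.083 ]
clip [0.4808 0.0703 0.0504] [-0.095  -0.0297  0.0504]
clip [0.5    0.0313 0.0514] [-0.0515 -0.0288  0.0514]
clip [0.4726 0.0913 0.051 ] [-0.1175 -0.0282  0.051 ]
clip [0.4625 0.1106 0.0519] [-0.1393 -0.0291  0.0519]
```

```bash
cat >> h.py <<'E'
def go(p,ang):
    "tool shift mm / turn deg to put the TCP at world p with tool y at world angle ang (deg)"
    s=robot.get_state();X,Y=yaw(s["orientation"]);d=np.array(p)-s["eef_pos"]
    a=np.degrees(np.arctan2(Y[1],Y[0]));t=-(ang-a);t=(t+90)%180-90
    print("t",s["time_s"],"pos",np.array(s["eef_pos"]),"ang",a,"width",s["grip_width"],"F",np.array(s["ft_force"]))
    print("shift",1e3*np.array([d@X,d@Y,d@np.cross(X,Y)]),"turn",t)
E
python3 -m pendant '[[[0,-24,-22,-30,5],[0,-48,-44,-30,10],[0,-73,-66,-30,15],[0,-97,-88,-30,20],[0,-121,-110,-30,26],[0,-145,-132,-30,31],[0,-169,-154,-30,36],[0,-194,-176,-30,41],[0,-218,-198,-30,46],[0,-242,-220,-30,51.4]]]'
python3 -c "
from h import *
go([.515,.0675,.231],25.1)"
```

```text
time_s: 0.93
eef_pos: [0.3308, 0.3353, 0.2612]
orientation: [-0.0, 0.539, 0.842, -0.0]
ft_force: [0.1, 0.2, -0.1]
grip_width: 0.0857
finger_force: 0.0
t 0.9333 pos [0.3308 0.3353 0.2612] ang 24.788337471144573 width 0.08567364595180635 F [ 0.1183  0.2391 -0.1136]
shift [-320.3307   55.0072   30.1625] turn -0.311662528855436
```

```bash

python3 -m pendant '[[[0,-35,6,0,0],[0,-70,12,0,0],[0,-105,18,0,0],[0,-140,24,5,0],[0,-175,30,10,0],[0,-210,36,15,0],[0,-245,42,20,0],[0,-280,48,25,0],[0,-320,55,30,0],[0,-320,55,30,0]]]'
python3 - <<'E'
from h import *
go([.515,.0675,.064],25.1)
p=robot.camera_params("wrist");print(np.array(p["world_from_camera"]))
cv2.imwrite("pics/w1.png",robot.read_camera("wrist")[:,:,::-1])
E
```

```text
time_s: 1.77
eef_pos: [0.5185, 0.0619, 0.2303]
orientation: [0.002, 0.541, 0.841, -0.002]
ft_force: [0.4, 0.1, 0.2]
grip_width: 0.0854
finger_force: 0.0
t 1.7667 pos [0.5185 0.0619 0.2303] ang 24.48262204251097 width 0.08535962247336765 F [0.3751 0.143  0.2258]
shift [  7.374   -0.6544 166.2324] turn -0.6173779574890261
[[ 0.9102  0.3958  0.1219  0.4881]
 [ 0.4142 -0.8698 -0.2682  0.1303]
 [-0.0002  0.2946 -0.9556  0.3723]
 [ 0.      0.      0.      1.    ]]
```

View pics/w1.png

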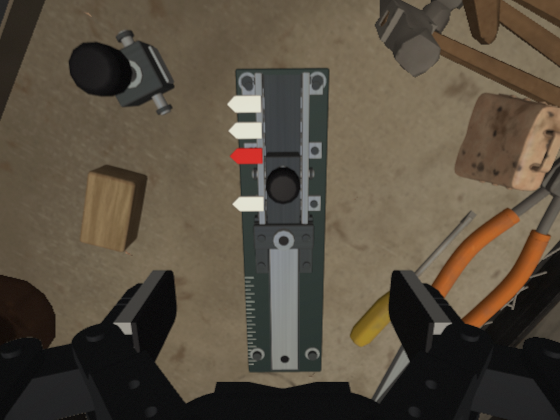

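The wrist view shows the knob at (283, 185), the red clip at (247, 156) and the strap tail at about (285, 368). The base-plate corners are at (236,69), (328,69), (321,371) and (249,371).

```bash
python3 - <<'E'
from h import *
P=robot.camera_params("wrist");im=robot.read_camera("wrist")[:,:,::-1].astype(int)
b,g,r=im[...,0],im[...,1],im[...,2]
m=np.zeros(b.shape,bool);s=np.s_[165:205,262:304];m[s]=im[s].max(2)<45;k=max(blobs(m),key=lambda t:t[0]);print(k)
K=plane("wrist",k[1],.085,P);print("knob",K)
C=np.array([plane("wrist",u,.009,P) for u in((236,69),(328,69),(321,371),(249,371))]);O=C.mean(0)
print(np.linalg.norm(C-np.roll(C,-1,0),axis=1),O)
e=C[2:].mean(0)-C[:2].mean(0);e/=np.linalg.norm(e);ey=np.array([-e[1],e[0],0])
ang=np.degrees(np.arctan2(ey[1],ey[0]));print("angle y",ang)
J=lambda p:((p-O)@e,(p-O)@ey)
print("knobJ",J(K))
m=(r>140)&(g<80);k=max(blobs(m),key=lambda t:t[0]);p=plane("wrist",k[1],.053,P);print("red",k,p,J(p))
hsv=im[300:375,284].max(1);print(hsv)
for u in((270.5,369),(298,369),(285,369),(273,250),(297,250)):p=plane("wrist",u,.024,P);print(u,p,J(p))
Z=.064;go([K[0],K[1],Z],ang)
E
```

```text
(np.int32(520), array([283.3, 185.9]), array([266, 173,  34,  32], dtype=int32))
knob [0.5161 0.0706 0.085 ]
[0.086  0.342  0.087  0.3421] [0.5488 0.0007 0.009 ]
angle y 25.18896499731878
knobJ (np.float64(-0.07719675818811475), np.float64(0.00013867832499070716))
red (np.int32(456), array([247.9, 160.6]), array([231, 153,  32,  16], dtype=int32)) [0.4815 0.0714 0.053 ] (np.float64(-0.09268994354013668), np.float64(-0.03086915993028387))
[140 139 140 140 140 140 140 140 139 139 140 140 140 140 140 139 139 138
 138 139 139 139 138 139 139 139 140 140 139 139 139 140 139 139 140 139
 140 139 140 139 139 140 139 139 138 139 138 139 138 139 139 140 140 140
 138 139 140 139 129  87  30  29  30  29  27  38  85 133 138 139 138 138
 127  81  57]
(270.5, 369) [ 0.5996 -0.1467  0.024 ] (np.float64(0.15493239618179708), np.float64(-0.016736661702301713))
(298, 369) [ 0.6286 -0.1334  0.024 ] (np.float64(0.15524777663583428), np.float64(0.015063091108069731))
(285, 369) [ 0.6149 -0.1397  0.024 ] (np.float64(0.155098692504845), np.float64(3.0965772709250114e-05))
(273, 250) [ 0.5412 -0.0093  0.024 ] (np.float64(0.005752649887202537), np.float64(-0.011188483851251992))
(297, 250) [0.5638 0.001  0.024 ] (np.float64(0.006006597863238894), np.float64(0.013696416541897951))
t 1.8667 pos [0.5157 0.0684 0.2306] ang 24.79733922926564 width 0.08540394930613385 F [ 0.0955  0.0277 -0.0009]
shift [  1.8407   1.5462 166.5611] turn -0.39162576805314586
```

```bash

python3 -m pendant '[[[0,1,1,25,0],[0,1,1,50,0],[0,1,1,75,0],[0,1,1,100,0],[0,1,1,120,0],[0,1,1,140,0],[0,1,1,155,0],[0,1,1,166,0],[0,1,1,166,0],[0,1,1,166,0]]]'
python3 -m pendant '[[[1,0,0,0,0],[1,0,0,0,0],[1,0,0,0,0],[1,0,0,0,0],[1,0,0,0,0],[1,0,0,0,0],[1,0,0,0,0],[1,0,0,0,0],[1,0,0,0,0],[1,0,0,0,0]]]' 40
```

```text
time_s: 2.7
eef_pos: [0.5152, 0.0729, 0.0651]
orientation: [-0.001, 0.536, 0.844, -0.0]
ft_force: [0.1, -1.0, 0.2]
grip_width: 0.0851
finger_force: 0.0
time_s: 3.53
eef_pos: [0.516, 0.0715, 0.0659]
orientation: [0.0, 0.537, 0.843, 0.0]
ft_force: [-2.1, -0.1, 5.2]
grip_width: 0.0263
finger_force: 39.0
```

```bash

python3 -m pendant '[[[1,0,0,-3,0],[1,0,0,-5,0],[1,0,0,-8,0],[1,0,0,-11,0],[1,0,0,-13.5,0],[1,0,0,-13.5,0],[1,0,0,-13.5,0],[1,0,0,-13.5,0]]]' 60
python3 - <<'E'
from h import *
go([.516,.0715,.0794],25.1)
cv2.imwrite("pics/w2.png",robot.read_camera("wrist")[:,:,::-1])
E
```

```text
time_s: 4.2
eef_pos: [0.5159, 0.0716, 0.0787]
orientation: [-0.0, 0.537, 0.844, -0.0]
ft_force: [-0.0, 1.2, -2.7]
grip_width: 0.0258
finger_force: 59.0
t 4.2 pos [0.5159 0.0716 0.0787] ang 25.032507862650277 width 0.025788645026425524 F [-0.0466  1.1583 -2.6859]
shift [-0.1014  0.0741 -0.6831] turn -0.06749213734971704
```

View pics/w2.png

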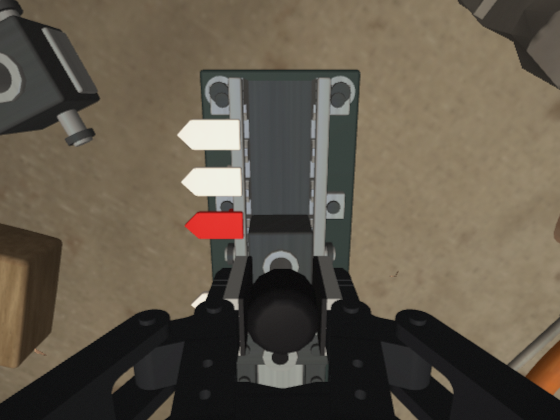

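The w2 view shows the stop hanging free, with the z force at -2.7 N, about its weight. The pin at (230-330, 252) is one notch short of the red clip at (215, 226). It needs to slide 22 mm along +tool x.

```bash

python3 -m pendant '[[[1,0,0,-0.7,0],[1,4,0,-0.7,0],[1,8,0,-0.7,0],[1,12,0,-0.7,0],[1,16,0,-0.7,0],[1,20,0,-0.7,0],[1,22,0,-0.7,0],[1,22,0,-0.7,0],[1,22,0,-0.7,0],[1,22,0,-0.7,0]]]'
python3 - <<'E'
from h import *
go([.516-.00933,.0716+.0199,.0794],25.1)
P=robot.camera_params("wrist");cv2.imwrite("pics/w3.png",robot.read_camera("wrist")[:,:,::-1])
im=cv2.imread("pics/w3.png").astype(int);m=(im[...,2]>140)&(im[...,1]<80);k=max(blobs(m),key=lambda t:t[0]);p=plane("wrist",k[1],.053,P);print(k,p)
E
```

```text
time_s: 5.08
eef_pos: [0.5068, 0.0913, 0.0795]
orientation: [0.0, 0.537, 0.843, -0.0]
ft_force: [0.3, 1.0, -3.2]
grip_width: 0.0259
finger_force: 59.0
t 5.0833 pos [0.5068 0.0913 0.0795] ang 25.023030943451033 width 0.0258810346446142 F [ 0.2727  1.0388 -3.2073]
shift [ 0.2054 -0.01    0.1092] turn -0.07696905654896113
(np.int32(848), array([212.3, 262.9]), array([189, 253,  55,  25], dtype=int32)) [0.478  0.0708 0.053 ]
```

View pics/w3.png

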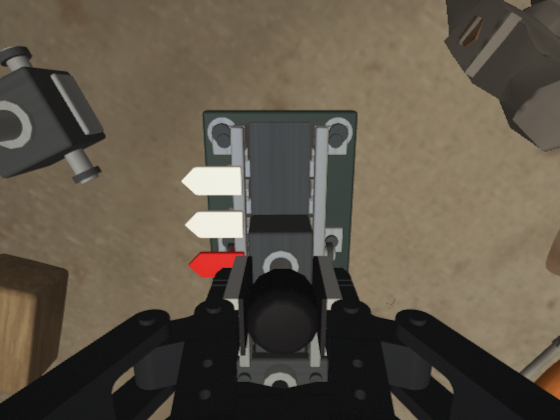

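The w3 view shows the stop one notch further on, beside the red clip at (212, 263). I lower it now.

```bash

python3 -m pendant '[[[1,0,0,2,0],[1,0,0,4,0],[1,0,0,6,0],[1,0,0,8,0],[1,0,0,10,0],[1,0,0,12,0],[1,0,0,13.6,0],[1,0,0,13.6,0],[1,0,0,13.6,0],[1,0,0,13.6,0]]]'
python3 -c "
from h import *
go([.5068,.0913,.0659],25.1)"
```

```text
time_s: 5.97
eef_pos: [0.5067, 0.0914, 0.066]
orientation: [0.0, 0.537, 0.844, 0.0]
ft_force: [-0.8, -0.1, 1.6]
grip_width: 0.0257
finger_force: 59.4
t 5.9667 pos [0.5067 0.0914 0.066 ] ang 25.02406051683855 width 0.025661101691599006 F [-0.8458 -0.1433  1.6329]
shift [-0.1718  0.0571  0.139 ] turn -0.0759394831614486
```

```bash

python3 -m pendant '[[[0,0,0,0,0],[0,0,0,0,0],[0,0,0,0,0],[0,0,0,0,0],[0,0,0,0,0],[0,0,0,-15,0],[0,0,0,-40,0],[0,0,0,-70,0],[0,0,0,-100,0],[0,0,0,-100,0]]]'
python3 -c "
from h import *
go([.6274,-.1694,.166],25.1)"
```

```text
time_s: 6.8
eef_pos: [0.5096, 0.0917, 0.1711]
orientation: [0.003, 0.537, 0.843, 0.003]
ft_force: [1.0, 0.4, -0.1]
grip_width: 0.0851
finger_force: 0.0
t 6.8 pos [0.5096 0.0917 0.1711] ang 25.008800528470832 width 0.08506880004602439 F [ 1.0384  0.416  -0.1441]
shift [-286.4626   -3.6574    5.5571] turn -0.09119947152916552
```

```bash

python3 -m pendant '[[[1,-30,0,0,0],[1,-65,0,0,0],[1,-100,0,0,0],[1,-135,0,0,0],[1,-170,0,0,0],[1,-205,0,0,0],[1,-240,0,0,0],[1,-275,0,0,0],[1,-287,0,0,0],[1,-287,0,0,0]]]' 40
python3 - <<'E'
from h import *
P=robot.camera_params("wrist");cv2.imwrite("pics/w4.png",robot.read_camera("wrist")[:,:,::-1])
go([.6274,-.1694,.0165],25.1)
import json;json.dump({k:np.array(P[k]).tolist() for k in("K","world_from_camera")},open("w4.json","w"))
E
```

```text
time_s: 7.63
eef_pos: [0.6282, -0.1733, 0.165]
orientation: [0.0, 0.539, 0.842, -0.001]
ft_force: [-0.3, -0.9, -0.2]
grip_width: -0.0
finger_force: 0.0
t 7.6833 pos [ 0.6278 -0.1702  0.165 ] ang 24.865523624302686 width -0.00018805636255034785 F [-0.09    0.3688 -0.5892]
shift [  0.8984   0.1303 148.4582] turn -0.23447637569731228
```

View pics/w4.png

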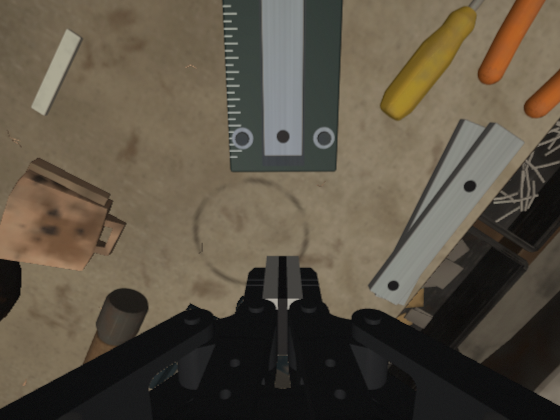

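The w4 view shows the strap's tail edge at (263-302, 156), and the landing spot behind it is clear.

```bash
python3 - <<'E'
from h import *
import json;P=json.load(open("w4.json"))
for u in((263,156),(302,156)):print(plane("wrist",u,.024,P))
for u in((263,20),(302,20)):print(plane("wrist",u,.024,P))
a=sum(plane("wrist",u,.024,P) for u in((263,156),(302,156)))/2
e=np.array([.4242,-.9056,0]);t=np.array(robot.get_state()["eef_pos"])
print("tail->tcp along",(t-a)@e,"lateral",(t-a)@[.9056,.4242,0])
E
```

```text
[ 0.6028 -0.1523  0.024 ]
[ 0.6304 -0.1396  0.024 ]
[ 0.5641 -0.0647  0.024 ]
[ 0.589  -0.0532  0.024 ]
tail->tcp along 0.026794983845187043 lateral -0.00014334168905930176
```

```bash

python3 -m pendant '[[[1,0,0,25,0],[1,0,0,50,0],[1,0,0,75,0],[1,0,0,100,0],[1,0,0,120,0],[1,0,0,135,0],[1,0,0,144,-0.2],[1,0,0,148.5,-0.2],[1,0,0,148.5,-0.2],[1,0,0,148.5,-0.2]]]'
python3 -m pendant '[[[1,4,0,0,0],[1,8,0,0,0],[1,12,0,0,0],[1,15,0,0,0],[1,18,0,0,0],[1,21,0,0,0],[1,24,0,0,0],[1,27,0,0,0],[1,30,0,0,0],[1,33,0,0,0]]]'
python3 -c "
from h import *
go([.6274,-.1694,.0165],25.1)"
```

```text
time_s: 8.52
eef_pos: [0.6285, -0.168, 0.0181]
orientation: [0.0, 0.535, 0.845, 0.0]
ft_force: [0.6, -0.3, 0.8]
grip_width: -0.0001
finger_force: 0.0
time_s: 9.35
eef_pos: [0.6142, -0.1389, 0.0176]
orientation: [0.0, 0.536, 0.844, -0.0]
ft_force: [0.9, -3.5, 3.0]
grip_width: 0.0002
finger_force: 2.0
t 9.35 pos [ 0.6142 -0.1389  0.0176] ang 25.21386473427561 width 0.00021497654906066837 F [ 0.8949 -3.541   2.9728]
shift [-33.2451  -1.0913   1.1623] turn 0.11386473427560873
```

```bash

python3 -m pendant '[[[1,4,0,0,0],[1,8,0,0,0],[1,12,0,0,0],[1,16,0,0,0],[1,20,0,0,0],[1,24,0,0,0],[1,28,0,0,0],[1,32,0,0,0],[1,36,0,0,0],[1,40,0,0,0]]]'
python3 -m pendant '[[[1,1,0,0,0],[1,2,0,0,0],[1,3,0,0,0],[1,4,0,0,0],[1,5,0,0,0],[1,6,0,0,0]]]'
python3 -c "
from h import *
go([.6142,-.1389,.0165],25.1)"
```

```text
time_s: 10.18
eef_pos: [0.5968, -0.1021, 0.0174]
orientation: [-0.0, 0.536, 0.844, -0.0]
ft_force: [1.8, -3.7, 2.6]
grip_width: -0.0
finger_force: 2.0
time_s: 10.68
eef_pos: [0.5943, -0.0971, 0.0173]
orientation: [-0.0, 0.536, 0.844, -0.0]
ft_force: [1.6, -3.6, 2.2]
grip_width: -0.0001
finger_force: 1.7
t 10.6833 pos [ 0.5943 -0.0971  0.0173] ang 25.221410485221337 width -6.685755562647269e-05 F [ 1.6332 -3.5804  2.1664]
shift [-46.2889   0.2182   0.7812] turn 0.12141048522133246
```

Still sliding, with about 7 mm left. I'll use small steps and watch for the force to rise.

```bash

for i in 1 2; do python3 -m pendant '[[[1,0.7,0,0,0],[1,1.4,0,0,0],[1,2,0,0,0],[1,2,0,0,0]]]' | egrep 'pos|ft_f'; done
for i in 1 2 3 4 5; do python3 -m pendant '[[[1,0.5,0,0,0],[1,1,0,0,0],[1,1,0,0,0]]]' | egrep 'pos|ft_f'; done
```

```text
eef_pos: [0.5934, -0.095, 0.0173]
ft_force: [1.7, -3.1, 1.3]
eef_pos: [0.5927, -0.0935, 0.0173]
ft_force: [1.6, -4.2, -0.9]
eef_pos: [0.5924, -0.0929, 0.0174]
ft_force: [2.5, -4.2, -0.7]
eef_pos: [0.5922, -0.0929, 0.0174]
ft_force: [2.9, -6.4, -1.6]
eef_pos: [0.5922, -0.0928, 0.0175]
ft_force: [3.6, -7.9, -1.8]
eef_pos: [0.5922, -0.0927, 0.0177]
ft_force: [4.1, -9.6, -2.0]
eef_pos: [0.5922, -0.0926, 0.0179]
ft_force: [5.5, -11.8, -3.4]
```

The contact force rose to 13 N with no further motion, so the strap is butted. I back off and check.

```bash

python3 -m pendant '[[[1,-4,0,0,0],[1,-10,0,0,0],[1,-20,0,0,0],[1,-20,0,-20,0],[1,-20,0,-50,0],[1,-20,0,-85,0],[1,-20,0,-120,0],[1,-20,0,-155,0],[1,-20,0,-190,0],[1,-20,0,-190,0]]]'
python3 -m pendant '[[[1,20,0,0,0],[1,45,0,0,0],[1,70,0,0,0],[1,70,0,0,0],[1,70,0,0,0],[1,70,0,0,0]]]'
python3 - <<'E'
from h import *
import json
robot.read_camera("wrist")
P=robot.camera_params("wrist");cv2.imwrite("pics/w5.png",robot.read_camera("wrist")[:,:,::-1])
json.dump({k:np.array(P[k]).tolist() for k in("K","world_from_camera")},open("w5.json","w"))
im=cv2.imread("pics/w5.png")
cv2.imwrite("pics/w5c.png",cv2.resize(im[0:280,180:420],None,fx=2.14,fy=2.14,interpolation=cv2.INTER_CUBIC))
E
```

```text
time_s: 13.43
eef_pos: [0.6021, -0.1078, 0.2146]
orientation: [0.005, 0.535, 0.845, 0.002]
ft_force: [1.0, -0.6, -0.1]
grip_width: -0.0
finger_force: 0.0
time_s: 13.93
eef_pos: [0.5693, -0.0441, 0.2073]
orientation: [-0.0, 0.535, 0.845, -0.0]
ft_force: [1.1, -0.1, 0.1]
grip_width: -0.0
finger_force: 0.0
```

View pics/w5c.png

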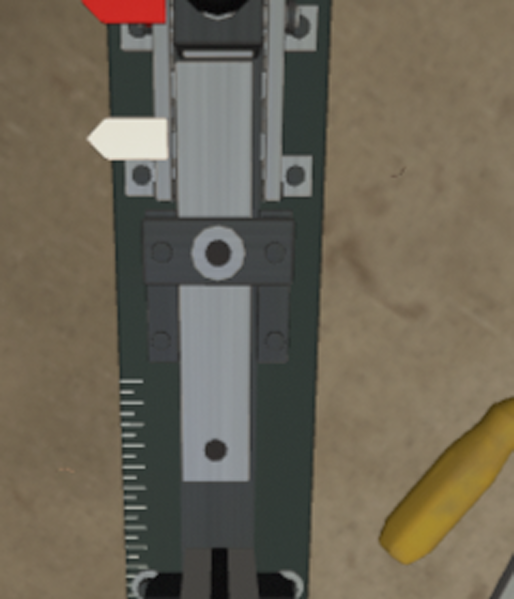

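The w5c view shows the strap running from under the bridge up to the stop's bright face at crop (217, 55). The tail is at (215, 481). I'll check numerically whether there is a gap at the face.

```bash
python3 - <<'E'
from h import *
import json;P=json.load(open("w5.json"));im=cv2.imread("pics/w5.png")
print(im[12:40,275:290].mean((1,2)).round());print(im[218:232,275:290].mean((1,2)).round())
O=np.array([.5485,-.001,0]);e=np.array([.4242,-.9056,0])
for v in(23,24,25,26,27,28,29,30):print(v,[round((plane("wrist",(281,v),z,P)-O)@e*1e3,1) for z in(.014,.024)])
for v in(224,225,226):print(v,round((plane("wrist",(281,v),.024,P)-O)@e*1e3,1))
# red clip & knob
m=(im[...,2].astype(int)>140)&(im[...,1]<80);print(blobs(m,50)[0])
E
```

```text
[ 63.  63.  63.  63.  63.  63.  62.  56.  46.  28.  30.  66. 122. 138.
 107.  60.  82. 130. 141. 139. 139. 139. 139. 139. 139. 139. 139. 139.]
[148. 148. 148. 148. 148. 149. 134.  75.  67.  67.  67.  67.  67.  67.]
23 [np.float64(-84.6), np.float64(-82.9)]
24 [np.float64(-83.8), np.float64(-82.1)]
25 [np.float64(-83.1), np.float64(-81.4)]
26 [np.float64(-82.3), np.float64(-80.6)]
27 [np.float64(-81.6), np.float64(-79.9)]
28 [np.float64(-80.8), np.float64(-79.2)]
29 [np.float64(-80.0), np.float64(-78.4)]
30 [np.float64(-79.3), np.float64(-77.7)]
224 89.6
225 90.6
226 91.6
(np.int32(377), array([239.2,   4.7]), array([218,   0,  39,  11], dtype=int32))
```

There is a thin dark line of about 1 px at the joint. I look again from closer, nearly straight above the face.

```bash

python3 -m pendant '[[[1,20,0,20,0],[1,36,0,50,0],[1,36,0,80,0],[1,36,0,110,0],[1,36,0,130,0],[1,36,0,130,0],[1,36,0,130,0],[1,36,0,130,0],[1,36,0,130,0]]]'
python3 - <<'E'
from h import *
robot.read_camera("wrist")
P=robot.camera_params("wrist");im=robot.read_camera("wrist")[:,:,::-1];cv2.imwrite("pics/w6.png",im)
cw=np.array(P["world_from_camera"]);K=np.array(P["K"]);O=np.array([.5485,-.001,0]);e=np.array([.4242,-.9056,0])
q=np.linalg.inv(cw)@np.r_[O+e*-.08+[0,0,.024],1];u=(K@q[:3]);u=u[:2]/u[2];print(u,(cw[:3,3]-O)@e,cw[2,3])
for v in np.arange(-8,9,2):print(round(u[1]+v),round((plane("wrist",(u[0],u[1]+v),.024,P)-O)@e*1e3,1),im[int(round(u[1]+v)):int(round(u[1]+v))+2,int(u[0])-8:int(u[0])+8].mean((1,2)).round())
x,y=int(u[0]),int(u[1]);y0=max(0,y-90);c=im[y0:y0+150,x-100:x+100];cv2.imwrite("pics/w6c.png",cv2.resize(c,None,fx=4,fy=4,interpolation=cv2.INTER_CUBIC))
E
```

```text
time_s: 14.78
eef_pos: [0.5552, -0.0117, 0.0789]
orientation: [0.001, 0.536, 0.844, 0.001]
ft_force: [0.1, 1.6, -0.7]
grip_width: 0.0002
finger_force: 0.0
[277.7494  59.0841] -0.06211073278852966 0.22122931685833788
51 -83.7 [47. 31.]
53 -82.8 [30. 68.]
55 -81.9 [124. 145.]
57 -80.9 [143. 124.]
59 -80.0 [91. 68.]
61 -79.1 [ 86. 124.]
63 -78.1 [140. 142.]
65 -77.2 [142. 142.]
67 -76.2 [142. 142.]
```

View pics/w6c.png

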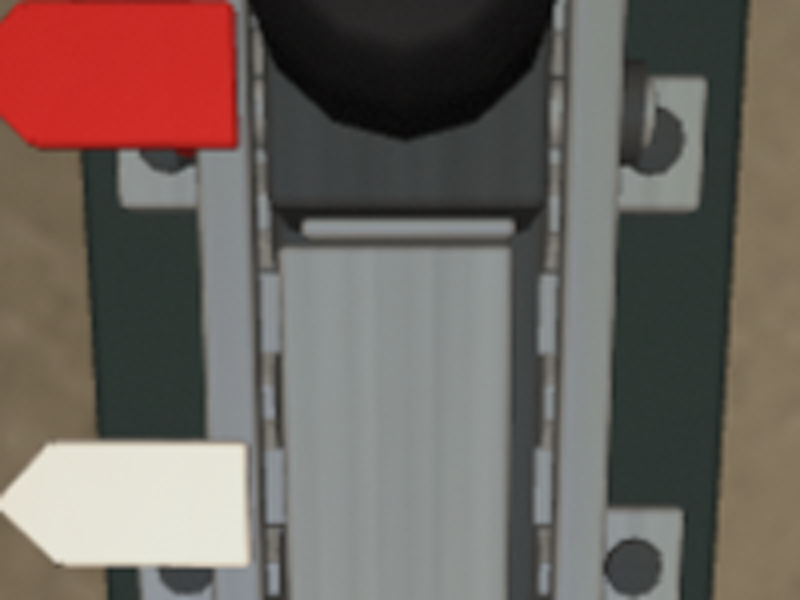

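The w6c view shows the strap's end at crop y 248 and the bright pad of the stop at crop y 218-238. A dark line of about 1 mm lies between them, which may be a bevel or a small gap. I push the tail again, more firmly, and compare.

```bash

python3 -m pendant '[[[1,0,0,-30,0],[1,-30,0,-60,0],[1,-65,0,-60,0],[1,-100,0,-60,0],[1,-120,0,-60,0],[1,-120,0,-60,0],[1,-120,0,-60,0],[1,-120,0,-60,0]]]' >/dev/null
python3 -c "
from h import *
go([.5485+.4242*.112,-.001-.9056*.112,.0175],25.1)"
```

```text
t 15.55 pos [ 0.6049 -0.1188  0.1378] ang 25.25934230938911 width 0.00034473855945819714 F [-0.2754 -0.0479  0.0139]
shift [ 18.4964  -1.1858 120.2862] turn 0.15934230938910332
```

```bash

python3 -m pendant '[[[1,18,-1,30,0],[1,18,-1,60,0],[1,18,-1,90,0],[1,18,-1,110,0],[1,18,-1,118,0],[1,18,-1,120,0],[1,18,-1,120,0],[1,18,-1,120,0]]]' | egrep 'pos|ft_f'
python3 -m pendant '[[[1,3,0,0,0],[1,6,0,0,0],[1,8,0,0,0],[1,8,0,0,0]]]' | egrep 'pos|ft_f'
for i in 1 2 3 4 5 6; do python3 -m pendant '[[[1,1,0,0,0],[1,2,0,0,0],[1,2,0,0,0]]]' | egrep 'pos|ft_f'; done
```

```text
eef_pos: [0.5974, -0.1036, 0.0188]
ft_force: [-0.4, 0.0, 1.1]
eef_pos: [0.5932, -0.0958, 0.018]
ft_force: [-0.3, 0.4, 0.6]
eef_pos: [0.5922, -0.0946, 0.0174]
ft_force: [-0.1, 0.3, -1.2]
eef_pos: [0.5916, -0.0934, 0.0174]
ft_force: [0.5, -2.2, -0.4]
eef_pos: [0.5914, -0.0933, 0.0176]
ft_force: [2.2, -6.2, -2.6]
eef_pos: [0.5914, -0.0931, 0.018]
ft_force: [4.0, -9.6, -1.7]
eef_pos: [0.5915, -0.0929, 0.0183]
ft_force: [5.3, -12.5, -2.0]
eef_pos: [0.5915, -0.0927, 0.0187]
ft_force: [7.1, -16.0, -2.9]
```

```bash

python3 -m pendant '[[[1,-4,0,0,0],[1,-10,0,0,0],[1,-20,0,0,0],[1,-20,0,-25,0],[1,-20,0,-55,0],[1,-20,0,-90,0],[1,-20,0,-120,0],[1,-20,0,-120,0]]]' >/dev/null
python3 -m pendant '[[[1,30,0,0,0],[1,65,0,0,0],[1,100,0,0,0],[1,128,0,10,0],[1,128,0,30,0],[1,128,0,40,0],[1,128,0,40,0],[1,128,0,40,0],[1,128,0,40,0]]]' | egrep 'time|pos|ft_f'
python3 - <<'E'
from h import *
robot.read_camera("wrist")
P=robot.camera_params("wrist");im=robot.read_camera("wrist")[:,:,::-1];cv2.imwrite("pics/w7.png",im)
i=im.astype(int);m=(i[...,2]>140)&(i[...,1]<80);k=max(blobs(m),key=lambda t:t[0]);print(k)
O=np.array([.5485,-.001,0]);e=np.array([.4242,-.9056,0]);X=lambda u,z:round((plane("wrist",u,z,P)-O)@e*1e3,1)
_,_,(x,y,w,h)=k;print("red edges",X((x+w/2,y),.053),X((x+w/2,y+h),.053))
col=i[:140,270:286].mean((1,2)).round();print(col[30:90])
w=(i.min(2)>200);print([(b[0],b[2],X((b[2][0]+b[2][2]/2,b[2][1]),.053),X((b[2][0]+b[2][2]/2,b[2][1]+b[2][3]),.053)) for b in blobs(w,200)])
for v in range(48,76,2):print(v,X((278,v),.024),end="; ")
E
```

```text
time_s: 19.47
eef_pos: [0.5427, 0.0106, 0.0978]
ft_force: [0.2, -0.1, -0.4]
(np.int32(1566), array([219.2,  83.4]), array([187,  69,  59,  30], dtype=int32))
red edges -100.0 -86.2
[58. 30. 18. 17. 18. 18. 19. 21. 24. 28. 32. 36. 38. 39. 40. 40. 40. 40.
 40. 41. 41. 41. 41. 41. 42. 42. 42. 42. 42. 43. 43. 43. 43. 43. 43. 43.
 44. 44. 44. 44. 45. 45. 45. 45. 45. 45. 46. 46. 46. 46. 47. 47. 47. 47.
 47. 47. 47. 48. 48. 48.]
[(np.int32(1547), array([185,  20,  59,  30], dtype=int32), np.float64(-121.3), np.float64(-108.5)), (np.int32(1125), array([194, 161,  53,  24], dtype=int32), np.float64(-55.4), np.float64(-42.7))]
48 -112.7; 50 -111.7; 52 -110.7; 54 -109.7; 56 -108.7; 58 -107.7; 60 -106.6; 62 -105.6; 64 -104.6; 66 -103.5; 68 -102.5; 70 -101.5; 72 -100.4; 74 -99.4;
```

```bash
python3 - <<'E'
from h import *
P=robot.camera_params("wrist");i=cv2.imread("pics/w7.png").astype(int)
O=np.array([.5485,-.001,0]);e=np.array([.4242,-.9056,0])
col=i[:,270:286].mean((1,2)).round()
for v in range(98,124):print(v,col[v],[round((plane("wrist",(278,v+.5),z,P)-O)@e*1e3+4,1) for z in(.024,.044)])
E
python3 - <<'E'
import cv2,numpy as np
im=cv2.imread("pics/w7.png")[60:210,178:378];cv2.imwrite("pics/w7c.png",cv2.resize(im,None,fx=4,fy=4,interpolation=cv2.INTER_CUBIC))
E
```

```text
98 24.0 [np.float64(-82.4), np.float64(-82.5)]
99 22.0 [np.float64(-81.9), np.float64(-82.1)]
100 21.0 [np.float64(-81.4), np.float64(-81.6)]
101 20.0 [np.float64(-80.8), np.float64(-81.1)]
102 19.0 [np.float64(-80.3), np.float64(-80.6)]
103 19.0 [np.float64(-79.7), np.float64(-80.1)]
104 24.0 [np.float64(-79.2), np.float64(-79.6)]
105 35.0 [np.float64(-78.6), np.float64(-79.1)]
106 47.0 [np.float64(-78.1), np.float64(-78.6)]
107 54.0 [np.float64(-77.5), np.float64(-78.1)]
108 92.0 [np.float64(-77.0), np.float64(-77.6)]
109 147.0 [np.float64(-76.4), np.float64(-77.1)]
110 140.0 [np.float64(-75.8), np.float64(-76.6)]
111 122.0 [np.float64(-75.3), np.float64(-76.1)]
112 123.0 [np.float64(-74.7), np.float64(-75.5)]
113 143.0 [np.float64(-74.2), np.float64(-75.0)]
114 146.0 [np.float64(-73.6), np.float64(-74.5)]
115 147.0 [np.float64(-73.1), np.float64(-74.0)]
116 146.0 [np.float64(-72.5), np.float64(-73.5)]
117 146.0 [np.float64(-71.9), np.float64(-73.0)]
118 146.0 [np.float64(-71.4), np.float64(-72.5)]
119 146.0 [np.float64(-70.8), np.float64(-72.0)]
120 146.0 [np.float64(-70.2), np.float64(-71.5)]
121 146.0 [np.float64(-69.7), np.float64(-71.0)]
122 146.0 [np.float64(-69.1), np.float64(-70.5)]
123 146.0 [np.float64(-68.6), np.float64(-69.9)]
```

View pics/w7c.png

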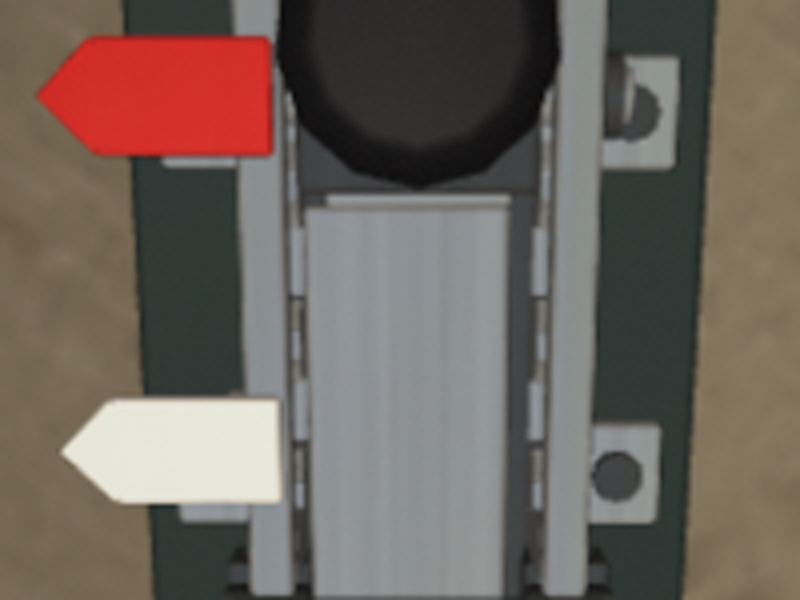

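The w7c view, from nearly straight above, shows the bright face meeting the strap end squarely at crop y ~208. Only a hairline bevel remains, as on other box edges. The pin at (620, 90) lines up with the red clip's centre at (155, 96). The strap's end lies about 15 mm from the clip's centre, as it should, and two pushes stopped hard at the same place. I hand it in.

```bash
python3 -m pendant '[[[1,0,0,-20,0],[1,0,0,-40,0],[1,0,0,-40,0],[1,0,0,-40,0],[1,0,0,-40,0]]]' | egrep 'time|ft_f'; python3 -c "
from cell import robot
print(robot.sign_off())"
```

```text
time_s: 19.98
ft_force: [-0.6, -0.2, 0.1]
the job is handed in; nothing more can be done
None
```

The stop sits in the notch marked by the red clip with the strap butted against its face, the bystanders were left alone, and the job was handed in at about 20 s of the 48 s allowed.

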